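Clip a lantern roof onto the pull tester and zero it

ROBOT

A 7-joint arm with a two-finger parallel gripper is mounted at the origin on the work surface. World frame = base frame: x ahead of the robot, y to its left, z up, the work surface at z = 0. Lengths are in mm, angles in rad, forces in N, time in s.
With the tool pointing down it reaches from about 400 to 850 mm from the base axis. Payload 4.4 kg.
Tool frame: the origin (TCP) lies at the very end of the fingers, on their centre line; the grasp point (between the pads) lies 19 mm behind it; z points along the fingers, y is the line along which they close (so a half turn about z gives the same grasp; the last joint's range is limited). The gripper opens to 94 mm and grips with 3 to 60 N. Pads are 16 mm wide; open, the fingers measure 119 mm over their backs; the gripper's body (75 mm by 177 mm) begins 78 mm behind the grasp point.
Start: joints at [1.181, 0.628, 0.038, 1.517, -0.027, 0.996, -0.02], TCP at [206.84, -616.227, 205.478] pointing down, gripper open.
Joint ranges: [-3.06, 3.06], [-0.37, 2.12], [-1.25, 1.32], [0.18, 2.47], [-1.1, 4.24], [0.23, 1.98], [-2.94, 2.94]. Speed limits (rad/s): [2.57, 2.57, 3.14, 3.14, 3.14, 3.14, 3.14].

INTERFACE

Orientations are given as a unit quaternion [w, x, y, z].
In Python, from plant import env, effector, ik, read_camera, get_calibration, order, read_time_s, read_joints, read_dq, read_tau, read_position, read_eef_rot, read_contact_force, read_torque, read_finger_gap, read_grip_force gives the robot as it stands. Calls block until the motion is done:
- env.movep(position, orientation): joint-space move of the TCP to a pose.
- env.line_to(position, rotation=None, velocity=150): straight line of the TCP; rotation=None keeps the orientation; velocity is the mean speed in mm/s.
- env.move_j(angles): joint-space move.
- effector.command_gripper(opening, newtons=None): opening from 0.0 (shut) to 1.0 (fully open); newtons is the grip in N (None keeps the last); returns when the fingers have stopped.
- env.wait(seconds).
- ik(position, orientation): joint angles nearest the present ones, or None.
- read_camera(name): name is "scene" or "top" or "wrist"; returns (picture, depth): 400x640x3 uint8, blue, green, red; 400x640 float32, mm along the optical axis (not along the pixel's ray), 0 where there is no reading.
- get_calibration(name): a dict with "fx", "fy", "cx", "cy" (pixels), "k1" (the pictures are not rectified: a ray, as slopes to the right and down, at radius r is drawn at 1 + k1 r^2 times it, then the intrinsics apply), "R" (3x3) and "t" (3): a world point X has camera coordinates R X + t. Camera axes: x right, y down, z forward; pixel columns grow to the right and rows downward; lengths in mm; the calibration is good to about 2 mm. A picture is of the moment at which its call begins: read the wrist's pose just before it. get_calibration takes no time and is no camera call; for the wrist camera it gives the pose at the moment of the call.
A pose or a line that the arm cannot do raises env.Unreachable and nothing moves.
- order.close_job(): hands the job in; it is judged then, once.
Readings, each from a call of its own:
- read_time_s(): time.
- read_joints(): joint angles.
- read_dq(): joint speeds.
- read_tau(): joint torques, N m.
- read_position(): TCP position.
- read_eef_rot(): TCP orientation.
- read_contact_force(): force on the tool from outside, world axes, zero at the start.
- read_torque(): the same for the moment, N m.
- read_finger_gap(): opening from 0.0 (shut) to 1.0 (fully open).
- read_grip_force(): force on a finger pad.
Only numpy, scipy, OpenCV 4.12 (cv2) and the standard library are available. Lean on these libraries where they do the work, as an engineer would, in place of code of your own. Each camera call takes 0.05 s, during which the arm holds its last target. There are 200 camera calls.

TASK

Slide the lantern roof that has a steel hanging eye along the bench, keeping it flat, and push its eye against the snap hook's sprung gate until it passes inside and the gate snaps shut through the eye. Push the roof by its body, keep the gripper off the eye (it is the part under test) and leave everything else on the bench where it is. With the roof clipped on, zero the tester: hold the round black button on top of its grey box fully down for at least two seconds, then let go and leave the roof clipped.

Things in the scene. Friction and masses are not known exactly. Their poses are not given: they have to be found in the camera images.
- mouth (a point): Middle of the snap hook's mouth, 86 mm above the bench. The hook is a level loop of 10 mm steel bar, fixed. z up; +x points from outside through the gate into the hook: push the eye that way; +y runs along the gate to its hinge and the grey box. Inside reaches to x = 46 mm. Nose of the hook: y = -12 mm; its closed end: y = -63 mm. The eye goes in if its wire meets the gate at y within 10 mm of 0.
- gate (a joint): Angle of the gate, a 7 mm bar closing the mouth along x = 0 from its hinge at y = +44 mm to its free end at y = -7 mm (mouth's axes). 0 rad shut, 0.4 to 0.8 as the eye's wire slips past the free end, 0.95 fully open. Swings into the hook (+x); a spring shuts it; the eye needs about 3 to 6 N to push it in.
- zero (a joint): Travel of the push button in m: 0 released, 0.006 fully down (5 N at the bottom); springs back. More than 0.004 counts as down.
- zero_top (a point): Centre of the top of the push button: black, round, 32 mm across, in a dark steel rim on top of the tester's grey box, pressed straight down; its top is 132 mm above the bench when released. A dial gauge, 162 mm high, stands 60 mm beyond it (towards the mouth's +x).
- tester: Pull tester, fixed: grey box, ram and snap hook. Origin on the bench below mouth, same axes. Box x = -60 to +80, y = 115 to 235 mm, 110 mm high; the ram, 97 mm at the top, joins it to the hook. The hook's underside is 81 mm above the bench with free bench below it, so the roof's body (62 mm high without the eye) slides under it.
- roof: Loose green lantern roof with the eye, 0.5 to 0.85 kg: square skirt 130 x 130 mm, upright sides 34 mm high, a stepped top to 62 mm, steel ring (the eye) on top. Origin: centre of underside; x, y square to its sides. The ring stands in its x-z plane: turn its x axis along the mouth's x. Starts before the hook, to the mouth's -y side, turned up to 0.45 rad from it.
- eye_centre (a point): Centre of the eye, 86 mm above the roof's underside (level with the hook). The eye is a ring of 6 mm wire, 46 mm across wire centres (52 mm outside, 40 mm hole), top at 112 mm. Clipped on, its centre lies within about 16 mm of the gate line (x of the mouth).
- eye: The eye itself, part of the roof; same point as eye_centre.
- plain_roof: Another green lantern roof of the same size, topped with a turned green knob in place of an eye. Leave it.
- finial: Green turned finial, 52 mm wide, 87 mm high, beyond the hook. Leave it.
- jar: Pale jar with a steel-grey lid, 60 mm wide, 85 mm high, beyond the hook. Leave it.
- spare_clip: Small loose snap clip lying flat, 77 mm long, 9 mm thick, before the grey box. Leave it.
- wrench: Steel wrench lying on the right of the bench. Leave it.
- screwdriver: Screwdriver lying on the right of the bench. Leave it.
- tape: Roll of tape, 90 mm across, 40 mm high. Leave it.
- tray: Blue open tray, 140 x 100 x 40 mm, on the left. Leave it.
Not all that is in view belongs to the job. What is shaped like the roof but brown or pink is not meant.

How it is judged:
By the outcome, as a careful person would: the job done as asked, in the order asked, and still so for the second after the job is handed in, with the robot touching nothing.
It also fails if it takes over 72 s, if anything falls off the work surface, if the arm or the gripper's body presses on something with over 40 N, if the wrist force passes 120 N, or if a joint passes its speed limit or range.

## Working session

There is one attempt and no reset: what is moved stays moved. The work goes in short steps, each a Python script; the robot and the scene stay as the last script left them, time stands still between calls to the robot, and variables do not carry over. Pictures are saved under pics/ and viewed, at most 10 in all, crops included, and the job is handed in when it is done.

```bash
mkdir -p pics; ls
python3 - <<'E'
from plant import *
import cv2,numpy as np
for n in ("scene","top"):
    p,d=read_camera(n); cv2.imwrite(f"pics/{n}0.png",p); np.save(f"pics/{n}0.npy",d)
    c=get_calibration(n); print(n,c)
print(read_time_s(),read_eef_rot())
E
```

```text
pics
scene {'fx': 440.5331314378219, 'fy': 440.5331314378219, 'cx': 316.68910149032484, 'cy': 204.73871685857918, 'k1': -0.09869133633479497, 'R': array([[ 0.83304333,  0.55286783,  0.01939006],
       [ 0.39692005, -0.57291658, -0.7170921 ],
       [-0.38534826,  0.60506509, -0.69670866]]), 't': array([-471.12003233, -156.20246769, 1749.53325753])}
top {'fx': 379.24413581535043, 'fy': 379.24413581535043, 'cx': 323.0219444409069, 'cy': 198.1124092855002, 'k1': -0.05439528555352308, 'R': array([[-0.00863944, -0.99968731,  0.02346571],
       [-0.9948294 ,  0.006218  , -0.10136963],
       [ 0.10119203, -0.02422015, -0.99457205]]), 't': array([ -15.94660932,  561.19221225, 1112.33347047])}
0.1 [-8.23810625e-04  9.86926088e-01  1.61171332e-01 -1.43806958e-04]
```

View pics/scene0.png

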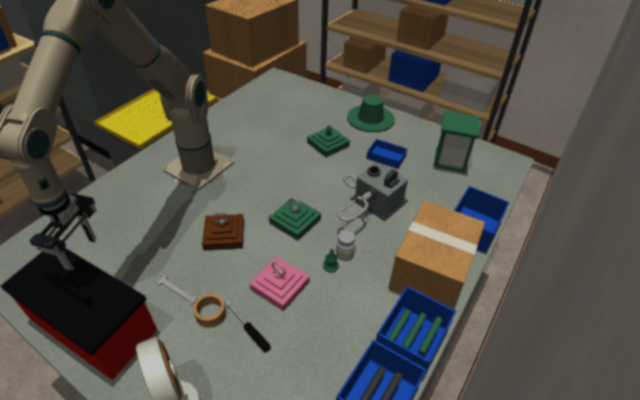

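View pics/top0.png

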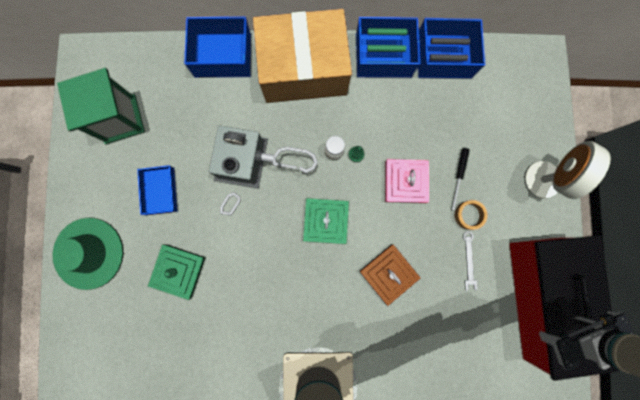

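Candidates in the top view: the green roof with a ring at (326,221), the green knob roof at (177,272), the brown one at (390,275) and the pink one at (408,181). I choose (326,221). Next is a close crop to check it.

```bash
cat > h.py <<'E'
import cv2,numpy as np
from plant import *
def cam(n):
    c=get_calibration(n); K=np.array([[c['fx'],0,c['cx']],[0,c['fy'],c['cy']],[0,0,1]]); D=np.array([c['k1'],0,0,0.]); return K,D,np.array(c['R']),np.array(c['t'])
def proj(n,P,C=None):
    K,D,R,t=C or cam(n); return cv2.projectPoints(np.float64(P).reshape(-1,1,3),cv2.Rodrigues(R)[0],t,K,D)[0].reshape(-1,2)
def unproj(n,uv,z,C=None):
    "pixels -> world at height z"
    K,D,R,t=C or cam(n); q=cv2.undistortPoints(np.float64(uv).reshape(-1,1,2),K,D).reshape(-1,2)
    r=np.c_[q,np.ones(len(q))]@R; o=-R.T@t; return o+r*((np.asarray(z)-o[2])/r[:,2])[:,None]
E
python3 - <<'E'
from h import *
p=cv2.imread("pics/top0.png")
c=cv2.resize(p[115:253,203:363],None,fx=5,fy=5,interpolation=cv2.INTER_CUBIC); c=c[:600]
cv2.imwrite("pics/c1.png",c)
E
```

```text
(no output)
```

View pics/c1.png

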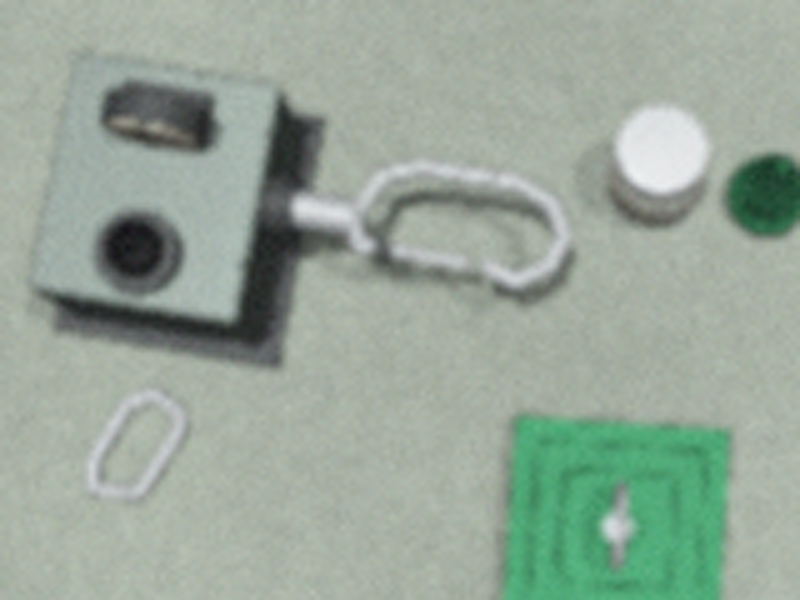

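The crop shows the chosen green roof with its steel ring at crop (618,525). The hook loop is at (460,220) with the gate on its near side, about (395,252)–(490,268). The button is at (135,248), and the box top corners are at (75,52), (283,92), (240,325) and (38,290).

```bash
cat >> h.py <<'E'
def fit2(L,W):
    "rigid 2D fit: W = R(th) L + t"
    L=np.float64(L);W=np.float64(W);a=L-L.mean(0);b=W-W.mean(0)
    th=np.arctan2((a[:,0]*b[:,1]-a[:,1]*b[:,0]).sum(),(a*b).sum());R=np.array([[np.cos(th),-np.sin(th)],[np.sin(th),np.cos(th)]])
    t=W.mean(0)-R@L.mean(0); return th,t,np.linalg.norm(L@R.T+t-W,axis=1)
E
python3 - <<'E'
from h import *
f=lambda a:np.float64(a)/5+[203,115]-.4
W=unproj("top",f([(75,52),(283,92),(240,325),(38,290)]),110)[:,:2]
print(fit2([(80,235),(80,115),(-60,115),(-60,235)],W))
print("button",unproj("top",f([(135,248)]),132))
print("eye",unproj("top",f([(618,525)]),95), "skirt",unproj("top",f([(517,415),(731,430)]),34))
print("hook nose/end",unproj("top",f([(490,270),(567,240),(385,250)]),86))
print("scene",unproj("top",[(177,272),(345,147),(229,204)],[40,85,5]))
C=cam("wrist"); print("wristcam",-C[2].T@C[3],C[2], read_position())
E
```

```text
(np.float64(-0.16570080344168275), array([645.45697781,  60.11772658]), array([1.91652865, 3.71156558, 1.23824607, 4.14883585]))
button [[646.04413672 238.9602548  132.        ]]
eye [[493.39877052 -26.94349023  95.        ]] skirt [[562.37911378  30.93654269  34.        ]
 [552.53949736 -97.24225311  34.        ]]
hook nose/end [[6.40980189e+02 4.50588985e+01 8.60000000e+01]
 [6.58319201e+02 6.39200361e-01 8.60000000e+01]
 [6.52963960e+02 1.05443139e+02 8.60000000e+01]]
scene [[345.39071427 409.16233732  40.        ]
 [704.26901877 -83.94864803  85.        ]
 [547.16447208 267.15789921   5.        ]]
wristcam [ 283.5357354  -589.55721554  383.80614277] [[ 3.18939837e-01 -9.47774656e-01 -7.62851061e-04]
 [-9.08922218e-01 -3.06093326e-01  2.83138267e-01]
 [-2.68584777e-01 -8.96107005e-02 -9.59078797e-01]] [ 206.63461476 -615.65878347  204.6646025 ]
```

```bash
cat >> h.py <<'E'
def Q(a): return [0,float(np.cos(a/2)),float(np.sin(a/2)),0]  # tool down, tool x at yaw a
E
python3 - <<'E'
from h import *
env.movep([560,-5,310],Q(-0.166))
np.save("pics/w.npy",np.array(cam("wrist"),dtype=object),allow_pickle=True)
p,d=read_camera("wrist"); cv2.imwrite("pics/w0.png",p); np.save("pics/w0d.npy",d)
print(read_time_s(),read_position(),read_joints()); print(cam("wrist"))
print(unproj("top",[(393,245),(360,273),(387,160),(386,203)],34))
E
```

```text
2.675 [559.99193784  -6.05173356 309.85310314] [ 0.02997205  0.39712321 -0.10201721  1.62402451  0.04417497  1.12295606
 -1.82165971]
(array([[285.42891292,   0.        , 317.43395562],
       [  0.        , 285.42891292, 199.76947661],
       [  0.        ,   0.        ,   1.        ]]), array([-0.04553984,  0.        ,  0.        ,  0.        ]), array([[-0.16599537, -0.98612522,  0.00160602],
       [-0.94579779,  0.15966758,  0.28279463],
       [-0.27912735,  0.04542363, -0.95917914]]), array([ 86.08828666, 470.12736528, 648.53047549]))
[[ 418.85905716 -227.24525369   34.        ]
 [ 337.78750564 -127.18985429   34.        ]
 [ 675.9284893  -215.83155341   34.        ]
 [ 544.56254319 -209.29921953   34.        ]]
```

View pics/w0.png

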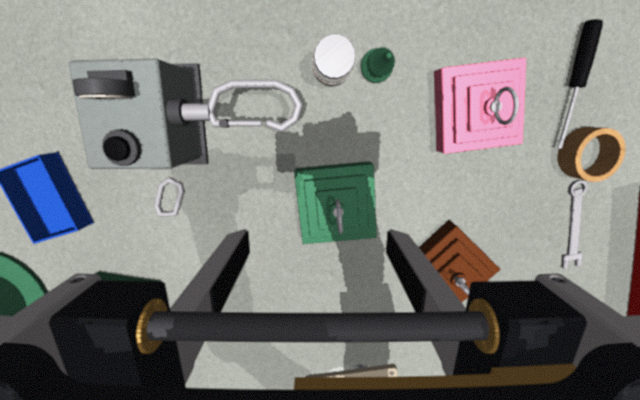

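The wrist view shows the hook loop at (255,105), the gate bar at about (222–280,123), the button at (122,146), and the roof with its eye at (338,212). I'll enlarge it to get accurate pixels.

Run:
```python
from h import *
p=cv2.imread("pics/w0.png")
cv2.imwrite("pics/c2.png",cv2.resize(p[70:250,190:390],None,fx=3.333333,fy=3.3333333,interpolation=cv2.INTER_CUBIC)[:600])
```

```text
(no output)
```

View pics/c2.png

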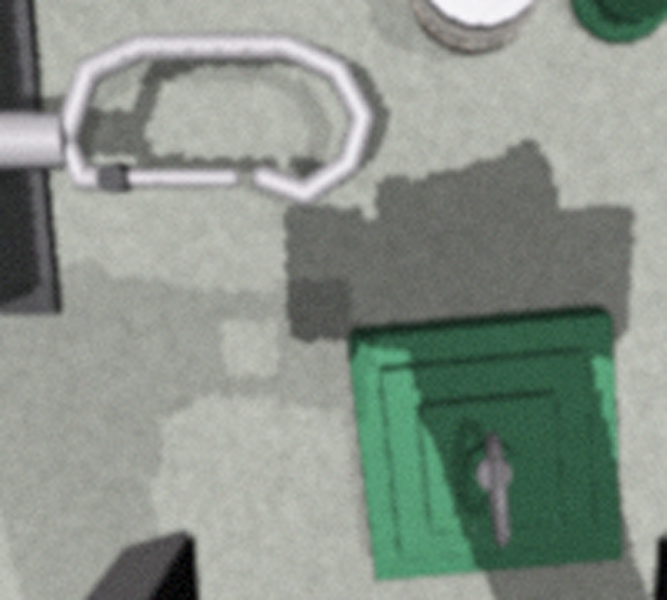

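Run:
```python
from h import *
C=tuple(np.load("pics/w.npy",allow_pickle=True))
C=tuple(np.array(c,dtype=float) for c in C); print("cam",-C[2].T@C[3])
f=lambda a:np.float64(a)/3.33333+[190,70]-.35
U=lambda a,z:unproj("wrist",f(a),z,C).round(1)[:,:2]
g=U([(112,177),(237,177),(255,177),(372,118),(220,177)],86);print("hook",g)
print("mouth fit",fit2([(0,44),(0,-7)],g[:2]))
b=unproj("wrist",np.float64([(122,146)]),132,C);print("button",b)
bx=unproj("wrist",np.float64([(88,168),(178,167),(162,60),(71,61)]),110,C)[:,:2]
print("box",fit2([(-60,235),(-60,115),(80,115),(80,235)],bx))
r=U([(378,578),(622,557),(608,322),(353,340)],34);print("skirt34",r,fit2([(-65,65),(-65,-65),(65,-65),(65,65)],r))
r0=U([(352,328),(611,310)],[0,0]);print(r0)
print("eyetop",U([(503,543)],100),"eye base",U([(490,475)],62))
```

```text
cam [639.95308231 -19.65850379 488.97966538]
hook [[653.  108.6]
 [644.1  57.7]
 [642.8  50.4]
 [657.5  -1.2]
 [645.3  64.6]]
mouth fit (np.float64(-0.17310269357052882), array([645.3635693,  64.9264806]), array([0.33611813, 0.33611813]))
button [[646.96018104 228.79126967 132.        ]]
box (np.float64(-0.17491036243190164), array([643.53933805,  57.55341127]), array([4.31249913, 5.11762909, 3.15085839, 1.40070285]))
skirt34 [[434.2  39.6]
 [424.7 -87.6]
 [548.4 -94.2]
 [560.2  28.8]] (np.float64(-0.07726138246573146), array([491.875, -28.35 ]), array([2.82451294, 2.7024064 , 5.14196188, 3.0346516 ]))
[[ 560.5   31.8]
 [ 547.5 -102. ]]
eyetop [[471.5 -26.5]] eye base [[490.5 -26. ]]
```

```bash
cat >> h.py <<'E'
M=np.array([645.3,64.5]); TH=-0.172
def rot(a): return np.array([[np.cos(a),-np.sin(a)],[np.sin(a),np.cos(a)]])
def mw(x,y): return M+rot(TH)@[x,y]
def P(xy,z): return [float(xy[0]),float(xy[1]),float(z)]
def look(n):
    C=cam("wrist"); p,d=read_camera("wrist"); cv2.imwrite(f"pics/{n}.png",p); np.savez(f"pics/{n}.npz",*C); return p,C
E
python3 - <<'E'
from h import *
c=np.array([491,-27.5]); h=-0.08
s=c+rot(h)@[0,-100]
env.movep(P(s,150),Q(h+np.pi/2)); env.line_to(P(s,20))
f0=np.array(read_contact_force())
k=c+rot(h)@[0,-73]; env.line_to(P(k,20)); print(np.array(read_contact_force())-f0)
e=mw(-136,-73)
N=3
for i in range(1,N+1):
    env.line_to(P(k+(e-k)*i/N,20),Q(h+(TH-h)*i/N+np.pi/2),velocity=80); print(np.array(read_contact_force())-f0,read_position())
env.line_to(P(mw(-136,-110),20)); 
env.line_to(P(mw(-136,-110),200),velocity=250)
env.movep(P(mw(-150,-30),310),Q(TH))
look("w1"); print(read_time_s())
p=cv2.imread("pics/w1.png"); cv2.imwrite("pics/c3.png",cv2.resize(p[20:260,150:470],None,fx=2.5,fy=2.5,interpolation=cv2.INTER_CUBIC))
E
```

```text
[-0.19255451 -0.26788778 -0.38930859]
[-2.26324523 -0.89279946  0.63730189] [489.54669548 -61.7490103   19.99929435]
[-1.39213526  1.4259027  -0.89432183] [494.51281601 -22.15794246  19.92003177]
[ 0.09367862  1.03124226 -0.65926333] [499.29775221  16.68775914  20.05037999]
10.025
```

View pics/c3.png

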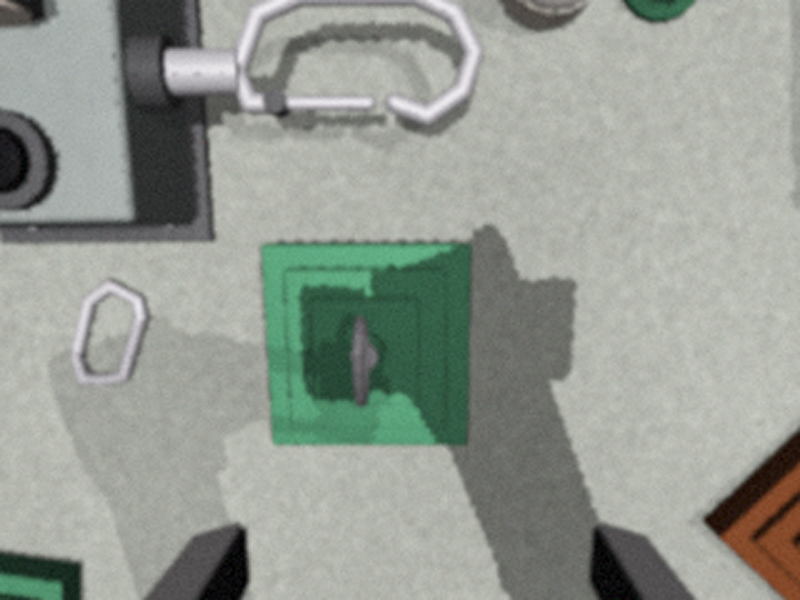

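The roof is now square to the hook. Its eye is at crop (362,358), and the gate runs from (277,103) to (373,103).

Run:
```python
from h import *
z=np.load("pics/w1.npz"); C=tuple(z[k] for k in z)
print("cam",(-C[2].T@C[3]-[*M,0])[:2]@rot(TH))
f=lambda a:np.float64(a)/2.5+[150,20]-.3
U=lambda a,z:((unproj("wrist",f(a),z,C)[:,:2]-M)@rot(TH)).round(1)
print("gate",U([(277,103),(373,103),(480,55)],86))
r=U([(275,444),(468,444),(470,245),(263,247)],34);print("skirt",r,fit2([(-65,65),(-65,-65),(65,-65),(65,65)],r))
print("eye top-far,base",U([(362,403),(360,316)],[97,97]),U([(362,358)],86))
```

```text
cam [-68.98704311 -30.21273202]
gate [[ -0.3  43. ]
 [ -0.5  -6.9]
 [ 22.6 -61.9]]
skirt [[-199.5   64.3]
 [-199.3  -63.6]
 [ -72.2  -62.2]
 [ -73.4   65. ]] (np.float64(0.006885588602412653), array([-136.1  ,    0.875]), array([2.33534637, 1.6636727 , 2.13739407, 2.27396558]))
eye top-far,base [[-157.4    1. ]
 [-109.1    1.1]] [[-133.8    1.3]]
```

Run:
```python
from h import *
env.movep(P(mw(-232,0),160),Q(TH)); env.line_to(P(mw(-232,0),20))
f0=np.array(read_contact_force())
for c,v in((-142,80),(-40,70),(-30,40),(-20,30),(-10,30),(-4,25),(2,25),(6,20),(10,20),(13,20)):
    env.line_to(P(mw(c-73,0),20),velocity=v)
    f=np.array(read_contact_force())-f0; print(c,(rot(-TH)@f[:2]).round(2),f[2].round(2),((np.array(read_position())[:2]-M)@rot(TH)).round(1))
look("w2"); print(read_time_s())
p=cv2.imread("pics/w2.png"); cv2.imwrite("pics/c4.png",p)
p,d=read_camera("scene"); cv2.imwrite("pics/s2.png",p)
```

```text
Traceback (most recent call last):
plant.Unreachable: the arm cannot follow that straight line within its joint ranges
```

Run:
```python
from h import *
from scipy.spatial.transform import Rotation as Rn
print(read_time_s(),read_position())
def Qt(a,t): # tilt t: rotate about tool y; fingers end lean forward/back
    q=(Rn.from_euler('z',a)*Rn.from_euler('x',np.pi)*Rn.from_euler('y',t)).as_quat(); return [q[3],q[0],q[1],q[2]]
for da in(0,np.pi):
  for t in(0,.15,-.15,.3,-.3):
    print(round(da,1),t,[(x,z) for x in(-232,-222,-212,-150,-60) for z in(160,90,20) if ik(P(mw(x,0),z),Qt(TH+da,t)) is not None])
```

```text
10.75 [418.35304839 104.1739857  160.59676336]
0 0 [(-232, 160), (-232, 90), (-232, 20), (-222, 160), (-222, 90), (-222, 20), (-212, 160), (-212, 90), (-212, 20), (-150, 160), (-150, 90), (-150, 20), (-60, 160), (-60, 90), (-60, 20)]
0 0.15 [(-232, 160), (-232, 90), (-232, 20), (-222, 160), (-222, 90), (-222, 20), (-212, 160), (-212, 90), (-212, 20), (-150, 160), (-150, 90), (-150, 20), (-60, 160), (-60, 90), (-60, 20)]
0 -0.15 [(-232, 160), (-232, 90), (-232, 20), (-222, 160), (-222, 90), (-222, 20), (-212, 160), (-212, 90), (-212, 20), (-150, 160), (-150, 90), (-150, 20), (-60, 160), (-60, 90), (-60, 20)]
0 0.3 [(-232, 160), (-222, 160), (-222, 90), (-212, 160), (-212, 90), (-150, 160), (-150, 90), (-150, 20), (-60, 160), (-60, 90), (-60, 20)]
0 -0.3 [(-232, 160), (-232, 90), (-232, 20), (-222, 160), (-222, 90), (-222, 20), (-212, 160), (-212, 90), (-212, 20), (-150, 160), (-150, 90), (-150, 20), (-60, 160), (-60, 90), (-60, 20)]
3.1 0 [(-232, 160), (-232, 90), (-232, 20), (-222, 160), (-222, 90), (-222, 20), (-212, 160), (-212, 90), (-212, 20), (-150, 160), (-150, 90), (-150, 20), (-60, 160), (-60, 90), (-60, 20)]
3.1 0.15 [(-232, 160), (-232, 90), (-232, 20), (-222, 160), (-222, 90), (-222, 20), (-212, 160), (-212, 90), (-212, 20), (-150, 160), (-150, 90), (-150, 20), (-60, 160), (-60, 90), (-60, 20)]
3.1 -0.15 [(-232, 160), (-232, 90), (-232, 20), (-222, 160), (-222, 90), (-222, 20), (-212, 160), (-212, 90), (-212, 20), (-150, 160), (-150, 90), (-150, 20), (-60, 160), (-60, 90), (-60, 20)]
3.1 0.3 [(-232, 160), (-232, 90), (-232, 20), (-222, 160), (-222, 90), (-222, 20), (-212, 160), (-212, 90), (-212, 20), (-150, 160), (-150, 90), (-150, 20), (-60, 160), (-60, 90), (-60, 20)]
3.1 -0.3 [(-232, 160), (-222, 160), (-222, 90), (-212, 160), (-212, 90), (-150, 160), (-150, 90), (-150, 20), (-60, 160), (-60, 90), (-60, 20)]
```

```bash
cat > push.py <<'E'
from h import *
try: env.line_to(P(mw(-226,0),160)); env.line_to(P(mw(-226,0),20))
except env.Unreachable:
    print("movep")
    for z in(160,110,60,20): env.movep(P(mw(-226,0),z),Q(TH))
f0=np.array(read_contact_force())
for c,v in((-142,80),(-40,70),(-30,40),(-20,30),(-10,30),(-4,25),(2,25),(6,20),(10,20),(13,20)):
    env.line_to(P(mw(c-73,0),20),velocity=v)
    f=np.array(read_contact_force())-f0; print(c,(rot(-TH)@f[:2]).round(2),f[2].round(2),((np.array(read_position())[:2]-M)@rot(TH)).round(1))
look("w2"); print(read_time_s())
p,d=read_camera("scene"); cv2.imwrite("pics/s2.png",p)
E
python3 push.py
```

```text
movep
-142 [0.91 1.03] 0.06 [-2.137e+02  2.000e-01]
-40 [-13.11   0.17] 11.91 [-120.3   -1.3]
-30 [-5.44  1.23] 1.9 [-106.3   -0.9]
-20 [-13.24   1.2 ] 10.25 [-100.4   -1. ]
-10 [-17.49   1.64] 12.77 [-92.5  -1. ]
-4 [-16.44   2.41] 12.23 [-86.6  -0.6]
2 [-18.51   2.22] 13.13 [-81.1  -0.5]
6 [-19.58   1.97] 14.9 [-77.5  -0.5]
10 [-20.21   1.69] 14.77 [-73.9  -0.5]
13 [-19.74   1.74] 14.54 [-71.1  -0.5]
17.4083
```

View pics/w2.png

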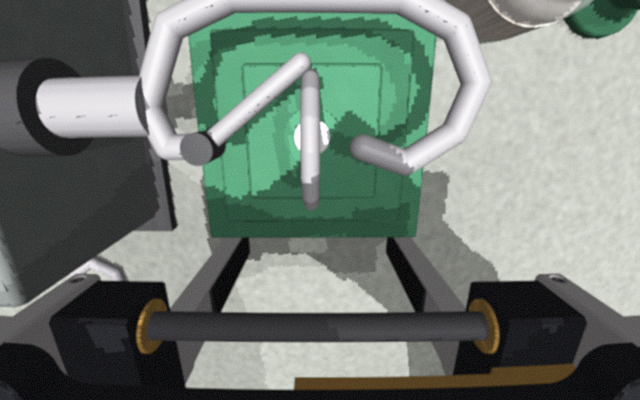

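The eye's leading wire at (310,75) is almost past the gate's free end at (302,62), which is open about 0.65 rad. The arm lags its target under load, so I'll keep pushing in small steps.

Run:
```python
from h import *
print(read_position())
last=None
for c in range(15,34,2):
    env.line_to(P(mw(c-73,0),20),velocity=20)
    f=np.array(read_contact_force()); x=((np.array(read_position())[:2]-M)@rot(TH)); fx=(rot(-TH)@f[:2])[0]
    print(c,fx.round(2),f[2].round(2),x.round(1),read_position()[2].round(1))
    if x[0]>-61.5 or (last is not None and fx-last>5): break
    last=fx
look("w3"); print(read_time_s())
```

```text
[575.18570429  76.15302394  18.90056374]
15 -16.48 11.85 [-68.7  -0.7] 18.9
17 -4.84 0.6 [-60.6  -1.4] 19.0
18.0083
```

View pics/w3.png

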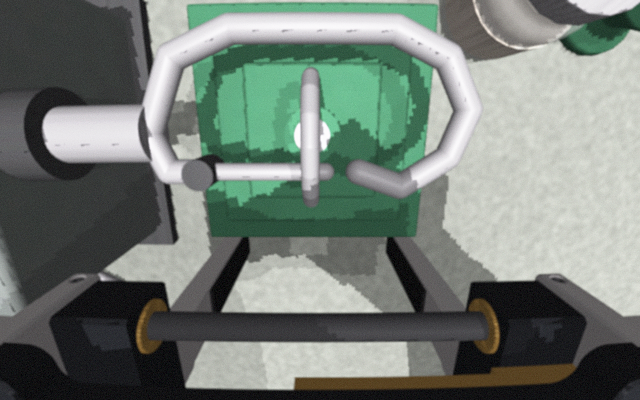

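The gate is shut through the eye. Its bar crosses (220–330,172) inside the ring, whose wires are at (310,75) and (310,200). Next I back off and look at the button from close by.

Run:
```python
from h import *
env.line_to(P(mw(-120,0),20),velocity=100)
env.line_to(P(mw(-120,0),250),velocity=200)
effector.command_gripper(0.0,10)
env.movep(P(mw(-28,167),250),Q(TH))
p,C=look("w4"); print(read_time_s(),read_position(),proj("wrist",[*mw(-28,167),132],C))
```

```text
22.35 [646.04034581 231.47131308 250.02595473] [[315.22118294 193.90134403]]
```

View pics/w4.png

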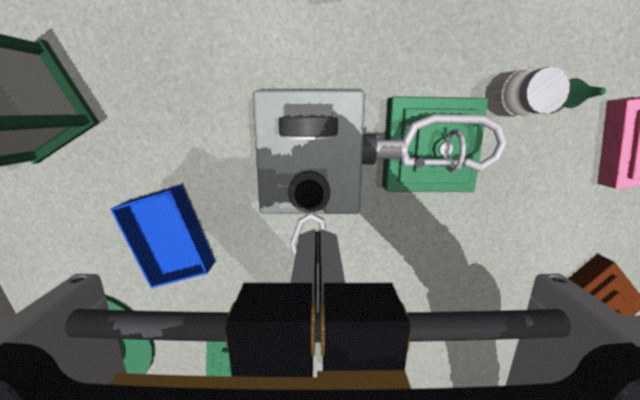

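The button's top is at (309,193), about 6 mm further along +y than where I aimed. The roof is still clipped. Now I press.

Run:
```python
from h import *
z=np.load("pics/w4.npz"); C=tuple(z[k] for k in z)
b=unproj("wrist",np.float64([(309.5,193)]),132,C)[0,:2]; print(b,(b-M)@rot(TH))
env.line_to(P(b,150),velocity=120); env.line_to(P(b,136),velocity=40); f0=read_contact_force()[2]
for zc in np.arange(132,108,-2.0):
    env.line_to(P(b,zc),velocity=30); env.wait(.1)
    f=read_contact_force()[2]-f0; h=read_position()[2]; print(zc,round(f,2),round(h,2))
    if f>11: break
env.wait(2.8); print(read_contact_force()[2]-f0,read_position())
env.line_to(P(b,150),velocity=40); env.line_to(P(b,260),velocity=150)
p,C=look("w5"); print(read_time_s(),read_contact_force())
```

```text
[648.34452287 239.72004835] [-26.98986908 173.15565665]
132.0 0.43 132.34
130.0 1.65 130.29
128.0 2.89 128.25
126.0 4.38 126.38
124.0 13.04 126.17
13.887392216047285 [648.74317922 239.96808075 126.16531514]
30.15 [ 0.72336829 -0.52680004  0.12090208]
```

The button bottomed at z = 126.2 mm and was held there for over 2.8 s. One last look before I hand in.

View pics/w5.png

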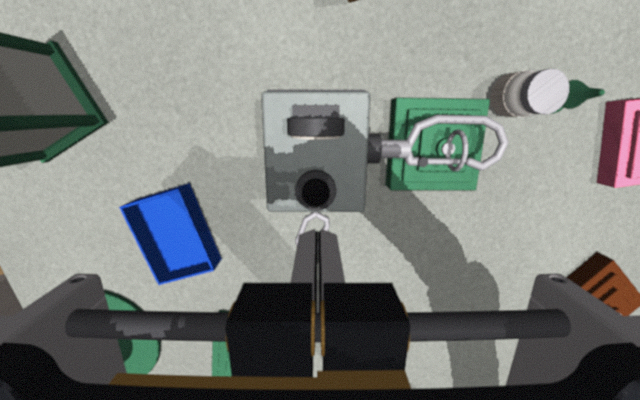

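The roof is still clipped, with the gate through its ring at (450,155). The button is released and the arm is clear.

```bash
python3 -c "
from plant import *
print(order.close_job())"
```

```text
the job is handed in; nothing more can be done
None
```

The roof is clipped on with the gate shut through its eye, the zero button was held fully down for over 2.8 s and released, and the job was handed in at about 30 s of the 72 s allowed.

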